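Lay the bonding bottle in the mixer cradle and clamp it

TASK

The bonding agent has to be mixed: take the dark dropper bottle with the magenta cap and lay it on its side in the sloping blue cradle of the bottle mixer, cap at the upper end, and let go of it. Then swing the red cam lever all the way, a quarter turn, until it is in line with the cradle, so that the bottle is pushed tight against the end stop. Do not let the bottle tip over onto the worktop, and leave the blue-capped bottle, the glass dish and the gauze carton where they stand.

Things in the scene. Friction and masses are not known exactly. Their poses are not given: they have to be found in the camera images.
- bond_center (a point): centre (half-way up, on the axis) of the loose dropper bottle with dark body and magenta cap that is to be mixed; starts upright. 68 tall, about 30 g; round body 26 in diameter for the lower 47, cap above it about 18. Its z axis points from base to cap. It may change places with the blue-capped bottle
- cradle: sloping blue V cradle of the bottle mixer. Origin: where the bottle's centre lies when clamped, 78 above the worktop. x: along the lying bottle, uphill, 20 degrees above level, to the cap end; y level across; z square to the trough. Trough from x=-46 to +10, only 21 wide (less than the bottle: fingers can pass both sides), touching the bottle's body below; the 18 wide rail under it goes down to z=-27
- stop_face (a point): middle of the face of the aluminium end stop at the cradle's upper end, against which the cap's top is pressed: on the bottle's axis, 34 uphill of the cradle's origin. The stop is a plate 6 thick, 19 wide, reaching 7 above the axis
- pusher_face (a point): middle of the face of the round rubber pusher, 16 in diameter, at the cradle's lower end. It moves uphill with the cam lever: 46 downhill of the cradle's origin with the lever open, 34 with it closed, so the open gap from pusher to stop is 80 for the 68 long bottle
- mixer: white bottle mixer that carries cradle and lever, fixed to the worktop, in another place and yaw each time. Origin on the worktop under the housing; x axis level, towards the cradle's upper end. Housing 185 (x) by 104, top 30 above the worktop; the grey cam block on it, 46x42, reaches from x=-89 to -43 and 70 high; the cradle's origin is at x=+20
- cam_knob (a point): middle of the grip of the upright red round knob at the end of the cam lever: 14 in diameter, its free part 28 tall (14 above and below this point), about 96 above the worktop; the red arm under it is 12 wide. It moves with the lever, 50 from the lever's axis
- cam_axis (a point): point on the vertical axis of the cam lever, level with the middle of its knob
- cam (a joint): angle of the red cam lever, rad: 0 = open, arm square to the cradle, knob on the cradle's +y side; turns anticlockwise seen from above to the stop at 1.52 = clamped, arm in line with the cradle and pointing away from it. Starts between 0 and 0.2. It stays where it is left (friction, about 2 N at the knob, a little more when pressing the bottle)
- primer_bottle: bystander: white dropper bottle with a blue cap, 26 diameter, 68 tall, loose and upright; origin at the middle of its underside
- dish: bystander: small octagonal glass dish, 31 wide, 26 tall, loose; origin at the middle of its underside
- gauze: bystander: teal gauze carton 94x62x36, loose; origin at the middle of its underside. Behind and above it, at x > 0.57 m and y > 0.05 m, a fixed glass wall shelf hangs about 550 above the worktop: keep the wrist and forearm clear of it
Mind the look-alikes: they are no part of the job. Leave any green, orange or purple look-alike of the part that bears bond_center alone.

How it is judged:
On the way:
1. the bottle lies on its side in the cradle, cap uphill, let go, while the lever is still open (x of bond_center in the frame of cradle between -0.015 and 0.003 m and y of bond_center in the frame of cradle between -0.004 and 0.004 m and z of bond_center in the frame of cradle between -0.004 and 0.004 m and angle between the z axis of bond_center and the x axis of cradle, either way round below 0.12 rad and angle between bond_center's own z axis and vertical below 1.5 rad and contact force between the fingers and bond_bottle below 0.1 N and value of joint cam below 0.5 rad), for 0.2 s.
At the end, for the whole second after the job is handed in: The magenta-capped bottle lies at rest in the cradle, cap uphill, its centre within 3.5 mm along, 4 mm across and 4 mm in height of the clamped place and its axis within 0.12 rad of the cradle's, and the cam lever stands past 1.35 rad (x of bond_center in the frame of cradle between -0.0035 and 0.0025 m and y of bond_center in the frame of cradle between -0.004 and 0.004 m and z of bond_center in the frame of cradle between -0.004 and 0.004 m and angle between the z axis of bond_center and the x axis of cradle, either way round below 0.12 rad and angle between bond_center's own z axis and vertical below 1.5 rad and value of joint cam above 1.35 rad and linear speed of bond_bottle below 0.02 m/s); the robot touches nothing.
It fails at once if the magenta-capped bottle is tipped over or laid down on the worktop (angle between bond_center's own z axis and vertical above 1 rad and height (world z) of bond_center below 0.025 m).
It fails at once if the blue-capped bottle is moved more than 20 mm (distance of primer_bottle from where it was at the start of the episode above 0.02 m).
It fails at once if the glass dish is moved more than 20 mm (distance of dish from where it was at the start of the episode above 0.02 m).
It fails at once if the gauze carton is moved more than 20 mm (distance of gauze from where it was at the start of the episode above 0.02 m).
It also fails if it takes over 54 s, if anything falls off the work surface, if the arm or the gripper's body presses on something with over 40 N, if the wrist force passes 120 N, or if a joint passes its speed limit or range.

ROBOT

A 6-joint arm with a two-finger parallel gripper is mounted at the origin on a cart in front of the work surface, level with it; the furniture and walls round the work are solid. World frame = base frame: x ahead of the robot, y to its left, z up, the work surface at z = 0. Lengths are in m, angles in rad, forces in N, time in s.
With the tool pointing down it reaches from about 0.3 to 0.825 m from the base axis. Payload 5.4 kg.
Tool frame: the origin (TCP) lies between the finger pads; the fingertips stand arm.tcp_to_tips ahead of it and the grasp point (between the pads) lies 11 mm behind it (arm.tcp_to_tips is the distance from the TCP to the fingertips, in m); z points along the fingers, y is the line along which they close (so a half turn about z gives the same grasp; the last joint's range is limited). The gripper opens to 92 mm and grips with 3 to 60 N. Pads are 20 mm wide; open, the fingers measure 128 mm over their backs; the gripper's body (75 mm by 189 mm) begins 69 mm behind the grasp point.
Start: joints at [0.936, 0.158, 1.597, -0, 1.386, -0.21], TCP at [0.237, 0.524, 0.223] pointing down, gripper open.
Joint ranges: [-2.91, 2.91], [-0.94, 2.29], [0.18, 2.7], [-1.29, 4.43], [0.17, 2.64], [-3, 3]. Speed limits (rad/s): [2.57, 2.57, 3.14, 3.14, 3.14, 3.14].

INTERFACE

Orientations are given as a 3x3 rotation matrix whose columns are the frame's x, y, z axes.
In Python, from rig import arm gives the robot as it stands.
- The arm moves only by the tool jog_arm, never from a script. Its arguments are lists of equal length, an entry for each row: "delta_rot": the turn, a rotation vector about the tool's x, y, z in degrees, a list of three; "translation": the shift along the tool's x, y, z in mm, a list of three; "grip": the gripper command: -1 is shut, 1 is fully open, values between are in proportion. A call has 1 to 20 rows; each row shifts and turns the commanded pose from where the row before left it, along the tool's axes as they then stand; what a row does not reach is not made up. A row lasts 1/12 s, in which the tool goes at most 41.7 mm and 7.16 degrees, less where a joint would pass 70% of its speed; a pose out of reach is approached as far as the arm can. A call with a gripper value outside its range is refused whole. The fingers move at their own pace and stop on an object; "squeeze" is the grip in N (left out, the last holds). Time passes only in rows, so rows that do not move let the fingers close. It gives the time, the measured TCP pose, the force, the opening and the grip force at its end, in the units of the state.
- arm.read_state(): the state, without advancing time (a new reading comes with each control period).
- arm.capture(name): name is "side" or "top"; returns the picture (480x640x3 uint8, red, green, blue); there is no depth.
- arm.calibration(name): a dict with "fov_y" (degrees; the focal length in pixels is half the picture's height over the tangent of half this angle, whatever the lens; pixels are square), "cx", "cy" (the principal point, pixels), "R" (3x3) and "t" (3): a world point X has camera coordinates R X + t. Camera axes: x right, y down, z forward; pixel columns grow to the right and rows downward; lengths in m; the calibration is good to about 2 mm. A picture is of the moment at which its call begins. calibration takes no time and is no camera call.
- arm.job_done(): hands the job in; it is judged then, once.
The state is a dict: "clock": time; "qpos": joint angles; "dq": joint speeds; "joint_efforts": joint torques, N m; "tool_pos": TCP position; "orientation": TCP orientation; "ft_force": force on the tool from outside, world axes, zero at the start; "torque": the same for the moment, N m; "width": finger opening in m; "grip_force": force on a finger pad.
Only numpy, scipy, OpenCV 4.12 (cv2) and the standard library are available. Lean on these libraries where they do the work, as an engineer would, in place of code of your own. Each camera call takes 0.05 s, during which the arm holds its last target. There are 200 camera calls.

## Working session

There is one attempt and no reset: what is moved stays moved. The work goes in short steps, Python scripts to look and compute and a tool call to move; the robot and the scene stay as the last step left them, time stands still between calls to the robot, and variables do not carry over. Pictures are saved under pics/ and viewed, at most 10 in all, crops included, and the job is handed in when it is done.

Besides the shell and the picture viewer there is one more tool, called after "Emit:" by a JSON object that holds its "method" and its "body". jog_arm: Moves the arm, as the interface text tells. Its arguments: {"type":"object","properties":{"delta_rot":{"type":"array","items":{"type":"array","items":{"type":"number"}}},"translation":{"type":"array","items":{"type":"array","items":{"type":"number"}}},"grip":{"type":"array","items":{"type":"number"}},"squeeze":{"type":"number"}},"required":["delta_rot","translation","grip"]}

```bash
mkdir -p pics; ls; python3 - <<'E'
from rig import arm
import cv2,numpy as np
for n in("side","top"):
    im=arm.capture(n); cv2.imwrite(f"pics/{n}0.png",im[:,:,::-1]); np.save(f"pics/{n}0.npy",im)
    c=arm.calibration(n); print(n,c, -np.array(c["R"]).T@np.array(c["t"]))
s=arm.read_state(); print(s, arm.tcp_to_tips)
E
```

```text
pics
side {'fov_y': 52.15037679394123, 'cx': 323.2952828901478, 'cy': 240.2941051629842, 'R': array([[-0.9935837 , -0.11066439, -0.02334139],
       [-0.03383743,  0.48779118, -0.8723043 ],
       [ 0.10791875, -0.86591753, -0.48840596]]), 't': array([0.4943996 , 0.08677139, 0.96536684])} [0.38998232 0.84831418 0.55872195]
top {'fov_y': 51.408131789023024, 'cx': 322.85691961178605, 'cy': 240.87019674593165, 'R': array([[ 0.02119376, -0.99966086,  0.01513272],
       [-0.99724536, -0.02221384, -0.07076887],
       [ 0.07108102, -0.01359118, -0.99737795]]), 't': array([0.02814695, 0.47224342, 1.00626244])} [0.39881986 0.05230403 1.03661815]
{'clock': 0.1, 'qpos': array([ 9.35926690e-01,  1.58974507e-01,  1.59806055e+00,  7.43943143e-06,
        1.38618256e+00, -2.10067295e-01]), 'dq': array([-0.00084379, -0.0020909 , -0.00351787,  0.00074488, -0.00146218,
        0.00031024]), 'joint_efforts': array([-2.05475098e-04, -3.86500418e+01, -3.22961533e+01,  7.02723605e-02,
        3.39122058e-02, -2.12493813e-05]), 'tool_pos': array([0.23666129, 0.52346024, 0.22174674]), 'orientation': array([[-9.11119481e-01,  4.12141179e-01, -9.69606891e-04],
       [ 4.12142174e-01,  9.11118613e-01, -1.30399731e-03],
       [ 3.45995896e-04, -1.58771325e-03, -9.99998680e-01]]), 'ft_force': array([-0.12651756, -0.60068611,  0.46416289]), 'torque': array([0.00119724, 0.03376724, 0.01135068]), 'grip_force': 0.0, 'width': 0.09182170647397006} 0.008
```

View pics/side0.png

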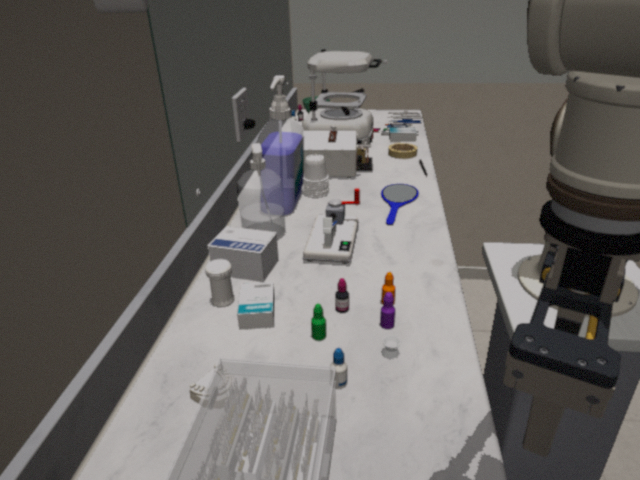

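View pics/top0.png

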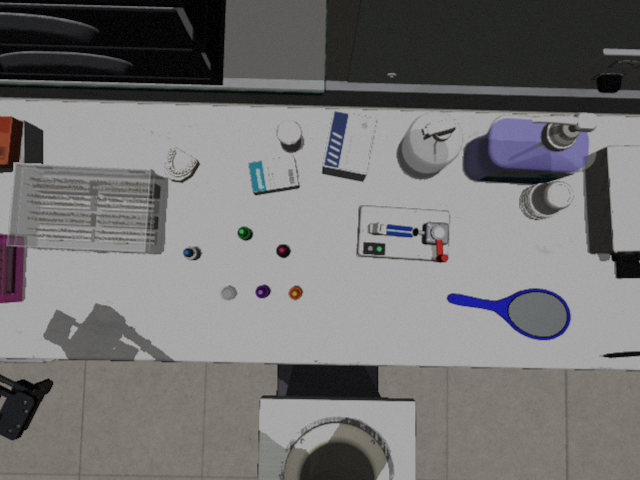

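The top view shows the target magenta cap at (283,251), green at (244,233), orange at (295,292), the blue cap at (190,253) and the mixer at (404,232). The mixer's upper end points image-left (+y) and the red knob is at (443,258). The side view shows the bottle at (342,295) and the knob at (357,196). Next I'll measure by colour.

```bash
cat > h.py <<'E'
import numpy as np,cv2
from rig import arm
C={n:arm.calibration(n) for n in("side","top")}
def ray(n,u,v):
    c=C[n];f=240/np.tan(np.radians(c["fov_y"]/2));R=np.array(c["R"])
    d=R.T@np.array([(u-c["cx"])/f,(v-c["cy"])/f,1]);return -R.T@np.array(c["t"]),d
def onz(n,u,v,z):
    o,d=ray(n,u,v);return o+d*(z-o[2])/d[2]
def tri(a,b):
    A=0;B=0
    for n,p in(("side",a),("top",b)):
        o,d=ray(n,*p);d=d/np.linalg.norm(d);P=np.eye(3)-np.outer(d,d);A=A+P;B=B+P@o
    return np.linalg.solve(A,B)
def mask(im,h0,h1,s=90,v=40,box=None):
    hsv=cv2.cvtColor(im,cv2.COLOR_RGB2HSV_FULL).astype(int);h=hsv[...,0]*360/256
    m=((h>=h0)&(h<=h1) if h0<h1 else (h>=h0)|(h<=h1))&(hsv[...,1]>s)&(hsv[...,2]>v)
    if box: b=np.zeros_like(m);b[box[1]:box[3],box[0]:box[2]]=1;m&=b
    return m.astype(np.uint8)
def blobs(m,amin=8):
    n,l,st,ce=cv2.connectedComponentsWithStats(m)
    return [(tuple(map(int,st[i])),ce[i].round(1)) for i in range(1,n) if st[i][4]>=amin]
E
python3 - <<'E'
from h import *
T=np.load("pics/top0.npy");S=np.load("pics/side0.npy")
for nm,h in(("mag",(310,345)),("red",(350,12)),("blue",(200,240))):
    print(nm,"T",blobs(mask(T,*h,box=(170,200,460,300))));print(nm,"S",blobs(mask(S,*h,box=(300,170,400,390))))
a=cv2.resize(T[195:275,345:465],None,fx=6,fy=6,interpolation=cv2.INTER_CUBIC)[:,:,::-1]
b=cv2.resize(S[180:320,295:415],None,fx=4,fy=4,interpolation=cv2.INTER_CUBIC)[:,:,::-1]
b=cv2.resize(S[180:270,295:370],None,fx=7,fy=7,interpolation=cv2.INTER_CUBIC)[:595,:,::-1]
cv2.imwrite("pics/ct.png",a);cv2.imwrite("pics/cs.png",b)
E
```

```text
mag T [((277, 246, 9, 8, 51), array([281.4, 249.6]))]
mag S [((338, 278, 8, 15, 92), array([341.7, 285.4])), ((337, 307, 11, 4, 30), array([341.9, 308.8]))]
red T [((436, 240, 12, 22, 147), array([440.7, 250.6]))]
red S [((341, 188, 18, 17, 108), array([352.6, 198.5]))]
blue T [((387, 225, 26, 6, 102), array([399.2, 227.6])), ((387, 231, 25, 6, 94), array([398.9, 233.8])), ((184, 249, 7, 8, 47), array([187.3, 252.3])), ((448, 294, 12, 6, 65), array([454. , 296.6]))]
blue S [((300, 175, 2, 7, 8), array([300.9, 178.4])), ((381, 191, 19, 34, 192), array([391.4, 209.7])), ((333, 221, 4, 4, 11), array([334.4, 222.2])), ((334, 348, 9, 16, 122), array([338.1, 356.2]))]
```

View pics/ct.png

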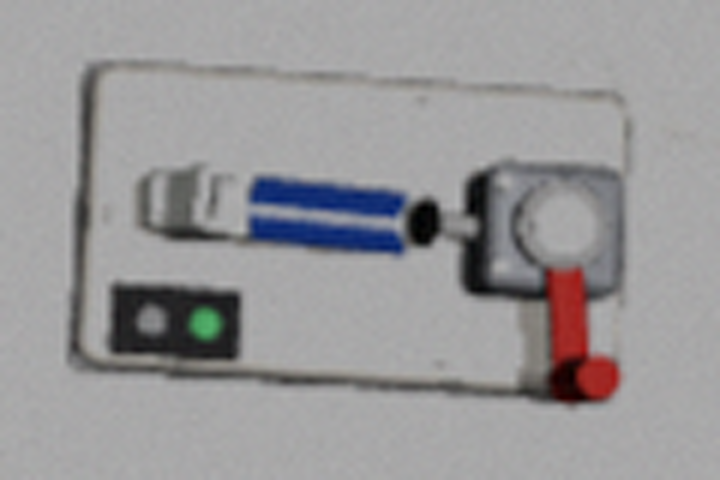

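View pics/cs.png

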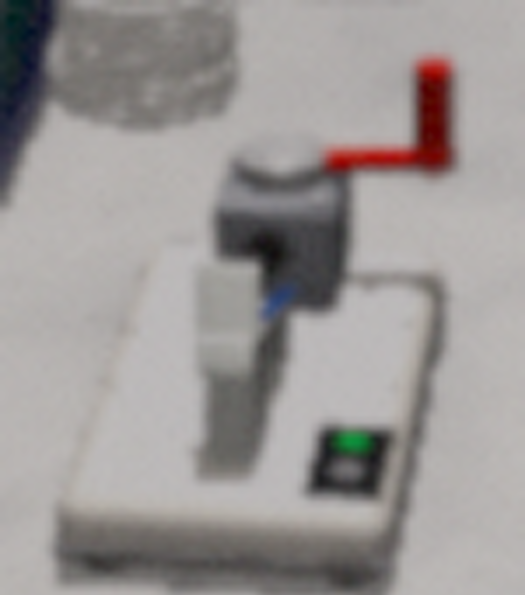

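The top crop shows the cradle trough from crop (250,212) to (405,222), the hub at (560,225) and the knob top at (598,378). The side crop shows the end stop facing the camera and the knob's upright grip at (433,110). Now I'll turn these into positions.

```bash
python3 - <<'E'
from h import *
np.set_printoptions(precision=4,suppress=True)
t=lambda X,Y:((X+.5)/6-.5+345,(Y+.5)/6-.5+195)
s=lambda X,Y:((X+.5)/7-.5+295,(Y+.5)/7-.5+180)
print("bottle top z66",onz("top",281.4,249.6,.066),"tri",tri((341.7,285.4),(281.4,249.6)),"side z57",onz("side",341.7,285.4,.057))
print("bottle base front side", onz("side",342,311.5,.0))
A=onz("top",*t(250,212),.0739);B=onz("top",*t(405,222),.0547)
x=(A-B);x[2]=0;print("trough",A,B,"len",np.linalg.norm(x),"expect",56*np.cos(np.radians(20)),"yaw",np.degrees(np.arctan2(x[1],x[0])))
c=[onz("top",*t(*p),.03) for p in((88,65),(628,97),(75,362),(520,388))]
for i,j in((1,0),(3,2)): d=c[i]-c[j];d=-d;print("edge yaw",np.degrees(np.arctan2(d[1],d[0])),np.linalg.norm(d))
print("left edge mid",(c[0]+c[2])/2)
print("hub",onz("top",*t(560,222),.078))
print("knob top",onz("top",*t(598,378),.110),"side", onz("side",*s(433,68),.110), tri(s(433,66),t(598,378)))
E
```

```text
bottle top z66 [0.4492 0.1194 0.066 ] tri [0.4496 0.1201 0.0562] side z57 [0.4495 0.1213 0.057 ]
bottle base front side [0.449  0.1233 0.    ]
trough [ 0.4915 -0.0835  0.0739] [ 0.4912 -0.1376  0.0547] len 0.05405784302977702 expect 52.62278676401087 yaw 89.67228895730665
edge yaw 87.92400623682371 0.1841467655066058
edge yaw 87.90881075069085 0.15061417456475934
left edge mid [ 0.4941 -0.0326  0.03  ]
hub [ 0.4901 -0.1832  0.078 ]
knob top [ 0.4386 -0.1875  0.11  ] side [ 0.4398 -0.1903  0.11  ] [ 0.4391 -0.1869  0.1122]
```

Emit:
{"method": "jog_arm", "body": {"delta_rot": [[0, 0, 6.7], [0, 0, 6.7], [0, 0, 6.7], [0, 0, 6.7], [0, 0, 6.7], [0, 0, 6.7], [0, 0, 6.7], [0, 0, 6.7], [0, 0, 6.7], [0, 0, 6.7]], "translation": [[0, 0, 0], [0, 0, 0], [0, 0, 0], [0, 0, 0], [0, 0, 0], [0, 0, 0], [0, 0, 0], [0, 0, 0], [0, 0, 0], [0, 0, 0]], "grip": [0.3, 0.3, 0.3, 0.3, 0.3, 0.3, 0.3, 0.3, 0.3, 0.3], "squeeze": 15}}

```text
clock: 0.93
tool_pos: [0.2368, 0.5236, 0.222]
orientation: [[0.029, 1.0, -0.001], [1.0, -0.029, -0.001], [-0.001, -0.001, -1.0]]
ft_force: [-0.2, -0.3, 0.5]
width: 0.0594
grip_force: 0.0
```

Emit:
{"method": "jog_arm", "body": {"delta_rot": [[0, 0, 0], [0, 0, 0], [0, 0, 0], [0, 0, 0], [0, 0, 0], [0, 0, 0], [0, 0, 0], [0, 0, 0], [0, 0, 0], [0, 0, 0], [0, 0, 0], [0, 0, 0], [0, 0, 0], [0, 0, 0], [0, 0, 0], [0, 0, 0], [0, 0, 0], [0, 0, 0], [0, 0, 0], [0, 0, 0]], "translation": [[-19.5, 11.2, 2.6], [-19.5, 11.2, 2.6], [-19.5, 11.2, 2.6], [-19.5, 11.2, 2.6], [-19.5, 11.2, 2.6], [-19.5, 11.2, 2.6], [-19.5, 11.2, 2.6], [-19.5, 11.2, 2.6], [-19.5, 11.2, 2.6], [-19.5, 11.2, 2.6], [-19.5, 11.2, 2.6], [-19.5, 11.2, 2.6], [-19.5, 11.2, 2.6], [-19.5, 11.2, 2.6], [-19.5, 11.2, 2.6], [-19.5, 11.2, 2.6], [-19.5, 11.2, 2.6], [-19.5, 11.2, 2.6], [-19.5, 11.2, 2.6], [-19.5, 11.2, 2.6]], "grip": [0.3, 0.3, 0.3, 0.3, 0.3, 0.3, 0.3, 0.3, 0.3, 0.3, 0.3, 0.3, 0.3, 0.3, 0.3, 0.3, 0.3, 0.3, 0.3, 0.3]}}

```text
clock: 2.6
tool_pos: [0.4519, 0.1277, 0.1701]
orientation: [[0.023, 1.0, -0.001], [1.0, -0.023, 0.0], [-0.0, -0.001, -1.0]]
ft_force: [-0.3, -0.3, 0.0]
width: 0.0598
grip_force: 0.0
```

Emit:
{"method": "jog_arm", "body": {"delta_rot": [[0, 5, 0], [0, 5, 0], [0, 5, 0], [0, 5, 0], [0, 5, 0], [0, 5, 0], [0, 5, 0], [0, 5, 0], [0, 5, 0], [0, 0, 0], [0, 0, 0]], "translation": [[0, 0, 0], [0, 0, 0], [0, 0, 0], [0, 0, 0], [0, 0, 0], [0, 0, 0], [0, 0, 0], [0, 0, 0], [0, 0, 0], [0, 0, 0], [0, 0, 0]], "grip": [0.3, 0.3, 0.3, 0.3, 0.3, 0.3, 0.3, 0.3, 0.3, 0.3, 0.3]}}

```text
clock: 3.52
tool_pos: [0.4515, 0.1283, 0.1697]
orientation: [[0.02, 1.0, 0.016], [0.708, -0.025, 0.706], [0.706, -0.003, -0.708]]
ft_force: [0.5, 0.3, 0.3]
width: 0.0599
grip_force: 0.0
```

```bash
cat >> h.py <<'E'
np.set_printoptions(precision=4,suppress=True)
def to(p):
    s=arm.read_state();R=s["orientation"];d=np.array(p)-s["tool_pos"]
    print("clk",s["clock"],"pos",s["tool_pos"],"w",s["width"],"\n",R,"\nq",s["qpos"],"tool mm",R.T@d*1000)
E
python3 - <<'E'
from h import *
to([.4497,.1283,.0212])
for n in("side","top"): cv2.imwrite(f"pics/{n}1.png",arm.capture(n)[:,:,::-1])
a=cv2.imread("pics/side1.png")[100:400,200:600];b=cv2.imread("pics/top1.png")[150:450,200:600]
cv2.imwrite("pics/m1.png",np.vstack([a,b]))
E
```

```text
clk 3.5167 pos [0.4515 0.1283 0.1697] w 0.059858520918521 
 [[ 0.0197  0.9997  0.0159]
 [ 0.7075 -0.0252  0.7062]
 [ 0.7064 -0.0026 -0.7078]] 
q [-0.4726  0.0209  2.0519  0.6915  1.4995 -0.6541] tool mm [-104.9244   -1.3636  105.1077]
```

View pics/m1.png

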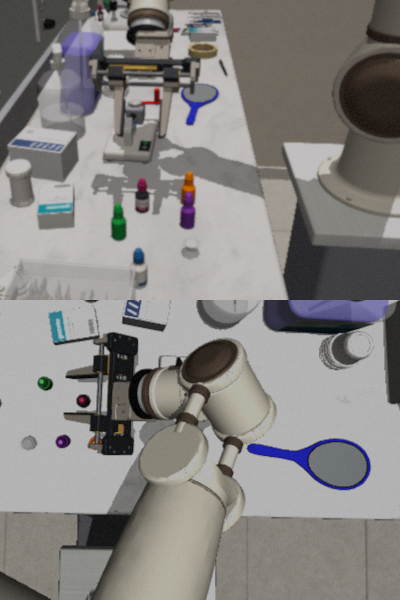

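The bottle stands between the open fingers: its magenta cap is at (83,400) in the top crop, and the side crop shows clear space below. I'll descend and grip.

Emit:
{"method": "jog_arm", "body": {"delta_rot": [[0, 0, 0], [0, 0, 0], [0, 0, 0], [0, 0, 0], [0, 0, 0], [0, 0, 0], [0, 0, 0], [0, 0, 0], [0, 0, 0], [0, 0, 0], [0, 0, 0], [0, 0, 0], [0, 0, 0], [0, 0, 0]], "translation": [[-8.7, -0.1, 8.7], [-8.7, -0.1, 8.7], [-8.7, -0.1, 8.7], [-8.7, -0.1, 8.7], [-8.7, -0.1, 8.7], [-8.7, -0.1, 8.7], [-8.7, -0.1, 8.7], [-8.7, -0.1, 8.7], [-8.7, -0.1, 8.7], [-8.7, -0.1, 8.7], [-8.7, -0.1, 8.7], [-8.7, -0.1, 8.7], [0, 0, 0], [0, 0, 0]], "grip": [0.3, 0.3, 0.3, 0.3, 0.3, 0.3, 0.3, 0.3, 0.3, 0.3, 0.3, 0.3, 0.3, 0.3]}}

```text
clock: 4.78
tool_pos: [0.4496, 0.1294, 0.022]
orientation: [[0.018, 1.0, 0.015], [0.706, -0.023, 0.708], [0.708, -0.003, -0.706]]
ft_force: [0.9, 0.2, 0.2]
width: 0.0592
grip_force: 0.0
```

Emit:
{"method": "jog_arm", "body": {"delta_rot": [[0, 0, 0], [0, 0, 0], [0, 0, 0], [0, 0, 0], [0, 0, 0], [0, 0, 0], [0, 0, 0], [0, 0, 0]], "translation": [[0, 0, 0], [0, 0, 0], [0, 0, 0], [0, 0, 0], [0, 0, 0], [0, 0, 0], [0, 0, 0], [0, 0, 0]], "grip": [-0.2, -0.4, -0.6, -0.8, -1, -1, -1, -1], "squeeze": 15}}

```text
clock: 5.45
tool_pos: [0.4508, 0.1287, 0.0232]
orientation: [[0.016, 1.0, 0.017], [0.707, -0.023, 0.707], [0.707, 0.0, -0.707]]
ft_force: [-0.6, -0.9, 2.3]
width: 0.0258
grip_force: 15.0
```

Emit:
{"method": "jog_arm", "body": {"delta_rot": [[0, 0, 0], [0, 0, 0], [0, 0, 0], [0, 0, 0], [0, 0, 0], [0, 0, 0], [0, 0, 0], [0, 0, 0], [0, 0, 0], [0, 0, 0], [0, 0, 0], [0, 0, 0]], "translation": [[3, 0, -3], [6, 0, -6], [10, 0, -10], [10, 0, -10], [10, 0, -10], [10, 0, -10], [10, 0, -10], [10, 0, -10], [10, 0, -10], [10, 0, -10], [10, 0, -10], [10, 0, -10]], "grip": [-1, -1, -1, -1, -1, -1, -1, -1, -1, -1, -1, -1]}}

```text
clock: 6.45
tool_pos: [0.4504, 0.1288, 0.1783]
orientation: [[0.016, 1.0, 0.016], [0.707, -0.023, 0.707], [0.707, 0.0, -0.707]]
ft_force: [0.2, -0.4, -0.6]
width: 0.0258
grip_force: 15.0
```

Emit:
{"method": "jog_arm", "body": {"delta_rot": [[0, -4, 0], [0, -4, 0], [0, -4, 0], [0, -4, 0], [0, -4, 0], [0, -4, 0], [0, -4, 0], [0, -4, 0], [0, -4, 0], [0, -4, 0], [0, -4, 0], [0, -4, 0], [0, -4, 0], [0, -4, 0], [0, -4, 0], [0, -4, 0], [0, -3, 0], [0, -3, 0], [0, 0, 0], [0, 0, 0]], "translation": [[0, 0, 0], [0, 0, 0], [0, 0, 0], [0, 0, 0], [0, 0, 0], [0, 0, 0], [0, 0, 0], [0, 0, 0], [0, 0, 0], [0, 0, 0], [0, 0, 0], [0, 0, 0], [0, 0, 0], [0, 0, 0], [0, 0, 0], [0, 0, 0], [0, 0, 0], [0, 0, 0], [0, 0, 0], [0, 0, 0]], "grip": [-1, -1, -1, -1, -1, -1, -1, -1, -1, -1, -1, -1, -1, -1, -1, -1, -1, -1, -1, -1]}}

```text
clock: 8.12
tool_pos: [0.4503, 0.1293, 0.1771]
orientation: [[0.02, 1.0, -0.01], [0.907, -0.023, -0.422], [-0.422, -0.001, -0.907]]
ft_force: [-0.2, -0.3, 0.0]
width: 0.0255
grip_force: 15.0
```

```bash
python3 - <<'E'
from h import *
s=arm.read_state();R=s["orientation"];c=np.array([.0021,0,-.0131])
print("axis",R@[.707,0,-.707],"bottle c",s["tool_pos"]+R@c)
h=np.radians(88.5);x=np.array([np.cos(h)*.94,np.sin(h)*.94,.342])
tgt=np.array([.4916,-.0966,.078])-.006*x
print("tgt c",tgt)
to(tgt-R@c+[0,0,.06]); to(tgt-R@c)
E
```

```text
axis [0.0216 0.9389 0.3429] bottle c [0.4504 0.1367 0.1881]
tgt c [ 0.4915 -0.1022  0.0759]
clk 8.1167 pos [0.4503 0.1293 0.1771] w 0.025493644225207526 
 [[ 0.0204  0.9997 -0.0102]
 [ 0.9065 -0.0228 -0.4216]
 [-0.4217 -0.0007 -0.9067]] 
q [ 0.2923  0.0964  1.8186 -0.4198  1.3874  0.4263] tool mm [-193.7814   46.4783  147.564 ]
clk 8.1167 pos [0.4503 0.1293 0.1771] w 0.025493644225207526 
 [[ 0.0204  0.9997 -0.0102]
 [ 0.9065 -0.0228 -0.4216]
 [-0.4217 -0.0007 -0.9067]] 
q [ 0.2923  0.0964  1.8186 -0.4198  1.3874  0.4263] tool mm [-168.4804   46.5182  201.9686]
```

Emit:
{"method": "jog_arm", "body": {"delta_rot": [[0, 0, 0], [0, 0, 0], [0, 0, 0], [0, 0, 0], [0, 0, 0], [0, 0, 0], [0, 0, 0], [0, 0, 0], [0, 0, 0], [0, 0, 0], [0, 0, 0], [0, 0, 0], [0, 0, 0], [0, 0, 0], [0, 0, 0], [0, 0, 0], [0, 0, 0], [0, 0, 0], [0, 0, 0], [0, 0, 0]], "translation": [[-10.8, 2.6, 8.2], [-10.8, 2.6, 8.2], [-10.8, 2.6, 8.2], [-10.8, 2.6, 8.2], [-10.8, 2.6, 8.2], [-10.8, 2.6, 8.2], [-10.8, 2.6, 8.2], [-10.8, 2.6, 8.2], [-10.8, 2.6, 8.2], [-10.8, 2.6, 8.2], [-10.8, 2.6, 8.2], [-10.8, 2.6, 8.2], [-10.8, 2.6, 8.2], [-10.8, 2.6, 8.2], [-10.8, 2.6, 8.2], [-10.8, 2.6, 8.2], [-10.8, 2.6, 8.2], [-10.8, 2.6, 8.2], [0, 0, 0], [0, 0, 0]], "grip": [-1, -1, -1, -1, -1, -1, -1, -1, -1, -1, -1, -1, -1, -1, -1, -1, -1, -1, -1, -1]}}

```text
clock: 9.78
tool_pos: [0.4915, -0.1115, 0.1259]
orientation: [[0.024, 1.0, -0.01], [0.906, -0.026, -0.422], [-0.422, 0.001, -0.907]]
ft_force: [-1.0, 1.3, 0.0]
width: 0.0252
grip_force: 15.0
```

```bash
python3 - <<'E'
from h import *
s=arm.read_state();R=s["orientation"];c=np.array([.0021,0,-.0131])
print("bottle c",s["tool_pos"]+R@c)
to(np.array([.4915,-.1022,.0759])-R@c)
S=arm.capture("side");T=arm.capture("top")
print(blobs(mask(S,310,345,box=(300,120,400,260))),blobs(mask(T,310,345,box=(330,180,460,280))))
a=cv2.resize(S[140:270,270:400],(520,520),interpolation=3);b=cv2.resize(T[180:280,345:470],(650,520),interpolation=3)
cv2.imwrite("pics/m2.png",cv2.resize(np.hstack([a,b])[:,:,::-1],(800,356)))
E
```

```text
bottle c [ 0.4917 -0.1041  0.1369]
clk 9.7833 pos [ 0.4915 -0.1115  0.1259] w 0.02515886168187275 
 [[ 0.024   0.9997 -0.0102]
 [ 0.9063 -0.0261 -0.4218]
 [-0.422   0.0008 -0.9066]] 
q [-0.2021  0.092   1.9348 -0.4887  1.0858  0.0492] tool mm [27.4416 -0.3045 54.5391]
[((325, 188, 9, 8, 61), array([329.1, 191.3]))] [((415, 232, 4, 3, 9), array([416.7, 233. ]))]
```

View pics/m2.png

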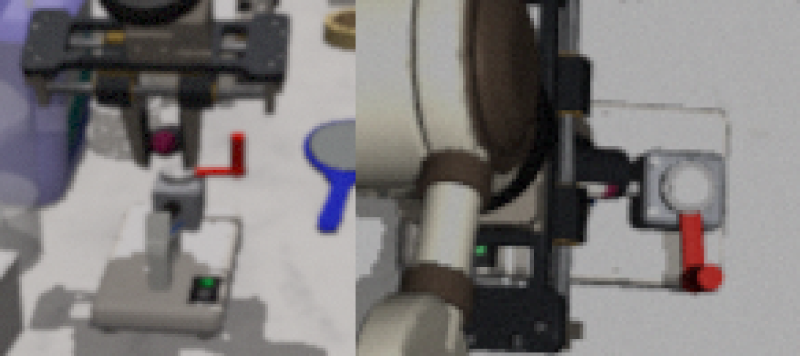

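The bottle is held horizontally over the cradle, magenta cap uphill towards the stop (side pixel 329,191), and everything is clear. I'll check the lateral alignment of cap and stop.

```bash
python3 - <<'E'
from h import *
print("cap",onz("side",329.1,191.3,.1485))
s=lambda X,Y:((X+.5)/7-.5+295,(Y+.5)/7-.5+180)
t=lambda X,Y:((X+.5)/6-.5+345,(Y+.5)/6-.5+195)
for X,Y,z in((228,262,.098),(228,340,.08)): print("stop",onz("side",*s(X,Y),z))
for X in (140,160,207,212): print(X,onz("top",*t(X,205),.096))
E
```

```text
cap [ 0.4917 -0.0874  0.1485]
stop [ 0.4948 -0.0686  0.098 ]
stop [ 0.4935 -0.0527  0.08  ]
140 [ 0.4908 -0.0455  0.096 ]
160 [ 0.491  -0.0518  0.096 ]
207 [ 0.4913 -0.0667  0.096 ]
212 [ 0.4913 -0.0683  0.096 ]
```

```bash
python3 - <<'E'
from h import *
S=arm.capture("side")
s=arm.read_state();R=s["orientation"];c=C["side"];f=240/np.tan(np.radians(c["fov_y"]/2))
def pj(X): q=np.array(c["R"])@X+c["t"];return (q[:2]/q[2]*f+[c["cx"],c["cy"]]).round(1)
ce=s["tool_pos"]+R@[.0021,0,-.0131];ax=R@[.707,0,-.707]
print("cap",pj(ce+.034*ax),"base",pj(ce-.034*ax),"tcp",pj(s["tool_pos"]))
tips=[pj(s["tool_pos"]+R@[dx,sy*.013,.008]) for sy in(-1,1) for dx in(-.01,.01)];print(tips)
x0,y0=295,160;a=cv2.resize(S[y0:y0+60,x0:x0+70],None,fx=8,fy=8,interpolation=3)[:,:,::-1].copy()
for p in [pj(ce+.034*ax),*tips]: cv2.circle(a,tuple(int(v) for v in (p-[x0,y0]+.5)*8),3,(0,255,0),1)
cv2.imwrite("pics/m3.png",a)
E
```

```text
cap [327.8 194.5] base [331.7 192.4] tcp [330.3 196.7]
[array([337. , 195.9]), array([336.1, 202.9]), array([325.1, 195.5]), array([324.1, 202.5])]
```

View pics/m3.png

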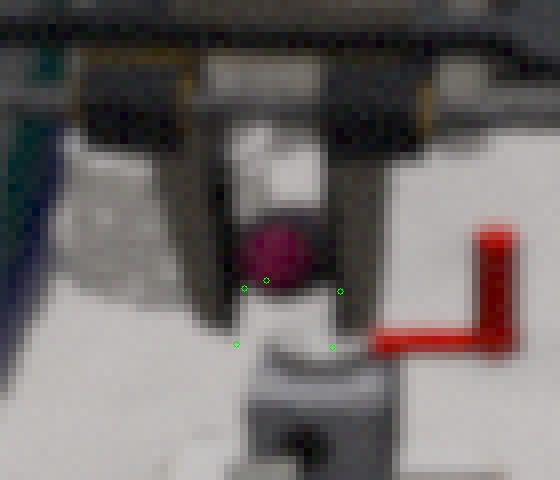

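Fingertips and cap line up, with only the same 2–3 px row bias on both. I'll go down, with the last part along the cradle normal.

Emit:
{"method": "jog_arm", "body": {"delta_rot": [[0, 0, 0], [0, 0, 0], [0, 0, 0], [0, 0, 0], [0, 0, 0], [0, 0, 0], [0, 0, 0], [0, 0, 0], [0, 0, 0], [0, 0, 0], [0, 0, 0], [0, 0, 0], [0, 0, 0], [0, 0, 0], [0, 0, 0], [0, 0, 0], [0, 0, 0], [0, 0, 0]], "translation": [[1.5, 0, 6.2], [1.5, 0, 6.2], [1.5, 0, 6.2], [1.5, 0, 6.2], [1.5, 0, 6.2], [1.5, 0, 6.2], [0, 0, 0], [1.6, 0, 1.6], [1.6, 0, 1.6], [1.6, 0, 1.6], [1.6, 0, 1.6], [1.6, 0, 1.6], [1.6, 0, 1.6], [1.6, 0, 1.6], [1.6, 0, 1.6], [1.6, 0, 1.6], [1.6, 0, 1.6], [0, 0, 0]], "grip": [-1, -1, -1, -1, -1, -1, -1, -1, -1, -1, -1, -1, -1, -1, -1, -1, -1, -1]}}

```text
clock: 11.43
tool_pos: [0.4915, -0.1104, 0.0661]
orientation: [[0.021, 1.0, -0.011], [0.906, -0.023, -0.422], [-0.422, -0.001, -0.906]]
ft_force: [-1.0, -0.7, -1.3]
width: 0.0256
grip_force: 15.0
```

Emit:
{"method": "jog_arm", "body": {"delta_rot": [[0, 0, 0], [0, 0, 0], [0, 0, 0]], "translation": [[0.5, 0, 0.5], [0.5, 0, 0.5], [0, 0, 0]], "grip": [-1, -1, -1]}}

```text
clock: 11.68
tool_pos: [0.4918, -0.1102, 0.0654]
orientation: [[0.021, 1.0, -0.01], [0.906, -0.023, -0.423], [-0.423, -0.0, -0.906]]
ft_force: [0.2, -0.1, -0.9]
width: 0.0257
grip_force: 15.0
```

Emit:
{"method": "jog_arm", "body": {"delta_rot": [[0, 0, 0], [0, 0, 0], [0, 0, 0]], "translation": [[0.6, 0, 0.6], [0.6, 0, 0.6], [0, 0, 0]], "grip": [-1, -1, -1]}}

```text
clock: 11.93
tool_pos: [0.4923, -0.1097, 0.0641]
orientation: [[0.021, 1.0, -0.009], [0.906, -0.023, -0.423], [-0.423, 0.001, -0.906]]
ft_force: [0.4, -0.4, 1.2]
width: 0.0256
grip_force: 15.0
```

Emit:
{"method": "jog_arm", "body": {"delta_rot": [[0, 0, 0], [0, 0, 0], [0, 0, 0], [0, 0, 0], [0, 0, 0], [0, 0, 0], [0, 0, 0]], "translation": [[0, 0, 0], [0, 0, 0], [0, 0, 0], [0, 0, 0], [0, 0, 0], [0, 0, 0], [0, 0, 0]], "grip": [-0.4, -0.36, -0.3, -0.25, -0.2, -0.1, 0]}}

```text
clock: 12.52
tool_pos: [0.4918, -0.1096, 0.0638]
orientation: [[0.021, 1.0, -0.01], [0.906, -0.023, -0.422], [-0.423, -0.0, -0.906]]
ft_force: [-0.3, -0.1, 0.2]
width: 0.0448
grip_force: 0.0
```

```bash
python3 - <<'E'
from h import *
S=arm.capture("side");T=arm.capture("top");to([0,0,0])
print(blobs(mask(S,310,345,box=(300,120,400,260))),blobs(mask(T,310,345,box=(330,180,460,280))))
x0,y0=295,170;a=cv2.resize(S[y0:y0+80,x0:x0+70],(420,480),interpolation=3)
b=cv2.resize(T[200:270,375:455],(380,332),interpolation=3);b=cv2.copyMakeBorder(b,0,148,0,0,0)
cv2.imwrite("pics/m4.png",np.hstack([a,b])[:,:,::-1])
E
```

```text
clk 12.6167 pos [ 0.4918 -0.1096  0.0638] w 0.04570347675519497 
 [[ 0.0212  0.9997 -0.0099]
 [ 0.9061 -0.0234 -0.4225]
 [-0.4226 -0.     -0.9063]] 
q [-0.1977  0.197   1.9622 -0.5282  0.9716  0.126 ] tool mm [ 115.814  -494.2741   16.377 ]
[((327, 215, 7, 4, 13), array([329.8, 215.8]))] [((408, 234, 4, 4, 11), array([409.5, 235.4]))]
```

View pics/m4.png

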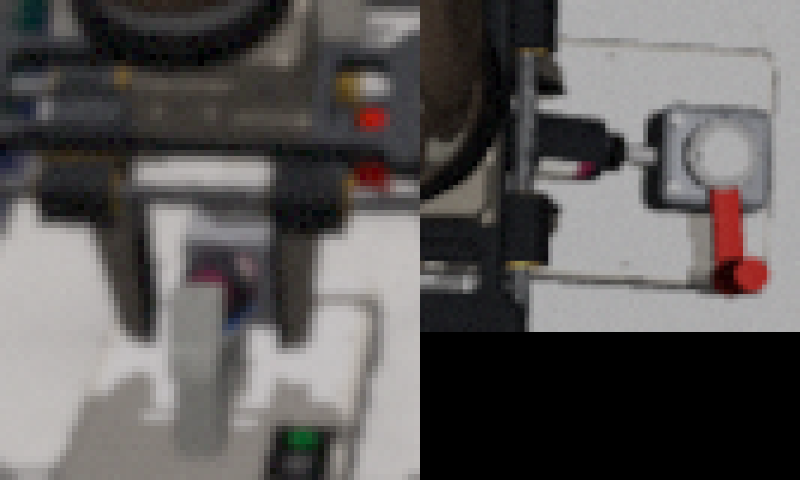

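Emit:
{"method": "jog_arm", "body": {"delta_rot": [[0, 0, 0], [0, 0, 0], [0, 0, 0], [0, 0, 0], [0, 0, 0], [0, 0, 0], [0, 0, 0], [0, 0, 0], [0, 0, 0], [0, 0, 0], [0, 0, 0], [0, 0, 0], [0, 0, 0], [0, 5, 0], [0, 5, 0], [0, 5, 0], [0, 5, 0], [0, 5, 0], [0, 0, 0], [0, 0, 0]], "translation": [[0, 0, -4], [0, 0, -8], [0, 0, -10], [0, 0, -10], [0, 0, -10], [0, 0, -10], [0, 0, -10], [0, 0, -10], [0, 0, -10], [0, 0, -10], [0, 0, -10], [0, 0, -10], [0, 0, -10], [0, 0, 0], [0, 0, 0], [0, 0, 0], [0, 0, 0], [0, 0, 0], [0, 0, 0], [0, 0, 0]], "grip": [0, 0, 0, 0, 0, 0, 0, 0, 0, 0, 0, 0, 0, 0, 0, 0, 0, 0, 0, 0]}}

```text
clock: 14.28
tool_pos: [0.493, -0.059, 0.1747]
orientation: [[0.026, 1.0, -0.0], [1.0, -0.026, -0.002], [-0.002, -0.0, -1.0]]
ft_force: [0.5, 0.5, 0.7]
width: 0.0462
grip_force: 0.0
```

```bash
python3 - <<'E'
from h import *
S=arm.capture("side");T=arm.capture("top");to([.4389,-.187,.2])
print(blobs(mask(S,310,345,box=(300,120,400,260)),4),blobs(mask(T,310,345,box=(330,180,460,280)),4),blobs(mask(T,350,12,box=(400,200,460,300))))
x0,y0=295,170;a=cv2.resize(S[y0:y0+80,x0:x0+70],(420,480),interpolation=3)
b=cv2.resize(T[200:270,375:455],(380,332),interpolation=3);b=cv2.copyMakeBorder(b,0,148,0,0,0)
cv2.imwrite("pics/m5.png",np.hstack([a,b])[:,:,::-1])
E
```

```text
clk 14.3833 pos [ 0.4928 -0.0575  0.1742] w 0.04591954893277023 
 [[ 0.0228  0.9997 -0.0009]
 [ 0.9997 -0.0228 -0.0015]
 [-0.0015 -0.0008 -1.    ]] 
q [-0.3592 -0.0041  1.8675 -0.0018  1.2785 -0.3359] tool mm [-130.6979  -50.9636  -25.5377]
[((327, 214, 6, 3, 12), array([329.5, 215.2]))] [] []
```

View pics/m5.png

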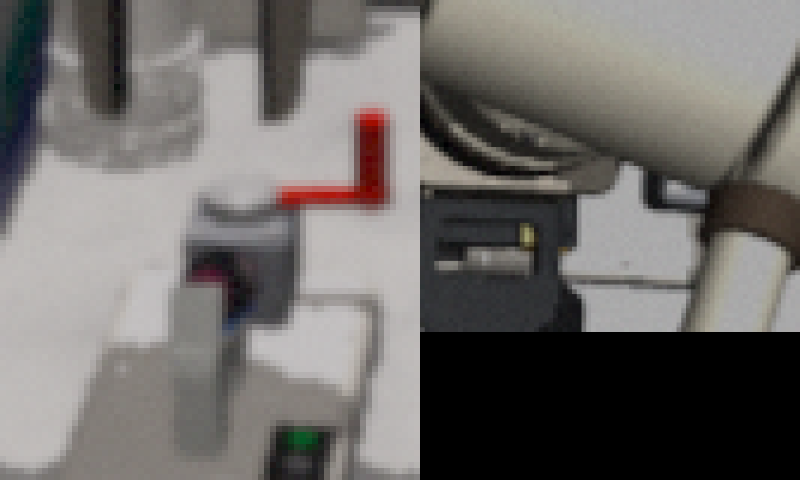

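The bottle lies behind the stop, undisturbed by the retreat, with its magenta cap peeking out at (210,270) left of the dark body. The lever is still open and the knob is free. Next is the knob.

Emit:
{"method": "jog_arm", "body": {"delta_rot": [[0, 0, 0], [0, 0, 0], [0, 0, 0], [0, 0, 0], [0, 0, 0], [0, 0, 0], [0, 0, 0], [0, 0, 0], [0, 0, 0], [0, 0, 0], [0, 0, 5], [0, 0, 5], [0, 0, 5], [0, 0, 5], [0, 0, 5], [0, 0, 5], [0, 0, 5], [0, 0, 5], [0, 0, 5], [0, 0, 0]], "translation": [[-13, -5.1, 0], [-13, -5.1, 0], [-13, -5.1, 0], [-13, -5.1, 0], [-13, -5.1, 0], [-13, -5.1, 0], [-13, -5.1, 0], [-13, -5.1, 0], [-13, -5.1, 0], [-13, -5.1, 0], [0, 0, 0], [0, 0, 0], [0, 0, 0], [0, 0, 0], [0, 0, 0], [0, 0, 0], [0, 0, 0], [0, 0, 0], [0, 0, 0], [0, 0, 0]], "grip": [0, 0, 0, 0, 0, 0, 0, 0, 0, 0, 0, 0, 0, 0, 0, 0, 0, 0, 0, 0]}}

```text
clock: 16.05
tool_pos: [0.4392, -0.1857, 0.1742]
orientation: [[0.723, 0.69, -0.001], [0.69, -0.723, -0.001], [-0.001, -0.0, -1.0]]
ft_force: [-0.0, -0.1, -0.1]
width: 0.0461
grip_force: 0.0
```

```bash
python3 - <<'E'
from h import *
to([.439,-.187,.097])
E
```

```text
clk 16.05 pos [ 0.4392 -0.1857  0.1742] w 0.046089941975574714 
 [[ 0.7234  0.6904 -0.001 ]
 [ 0.6904 -0.7234 -0.0007]
 [-0.0012 -0.0001 -1.    ]] 
q [-0.6533 -0.0565  1.9187 -0.0012  1.2797  0.1558] tool mm [-0.983   0.8466 77.159 ]
```

Emit:
{"method": "jog_arm", "body": {"delta_rot": [[0, 0, 0], [0, 0, 0], [0, 0, 0], [0, 0, 0], [0, 0, 0], [0, 0, 0], [0, 0, 0], [0, 0, 0], [0, 0, 0], [0, 0, 0], [0, 0, 0]], "translation": [[-0.5, 0.4, 11], [-0.5, 0.4, 11], [0, 0, 11], [0, 0, 11], [0, 0, 11], [0, 0, 11], [0, 0, 11], [0, 0, 0], [0, 0, 0], [0, 0, 0], [0, 0, 0]], "grip": [0, 0, 0, 0, 0, 0, 0, 0, -0.3, -0.5, -0.55], "squeeze": 15}}

```text
clock: 16.97
tool_pos: [0.4394, -0.1885, 0.0981]
orientation: [[0.723, 0.69, 0.001], [0.69, -0.723, -0.001], [0.0, 0.002, -1.0]]
ft_force: [-0.1, 1.2, -0.3]
width: 0.0282
grip_force: 0.0
```

Emit:
{"method": "jog_arm", "body": {"delta_rot": [[0, 0, 0], [0, 0, 0], [0, 0, 0], [0, 0, 0]], "translation": [[0, 0, 0], [0, 0, 0], [0, 0, 0], [0, 0, 0]], "grip": [-0.65, -0.8, -1, -1]}}

```text
clock: 17.3
tool_pos: [0.4394, -0.1884, 0.0979]
orientation: [[0.723, 0.69, 0.001], [0.69, -0.723, -0.001], [0.0, 0.001, -1.0]]
ft_force: [1.1, -0.1, 2.5]
width: 0.0129
grip_force: 15.0
```

```bash
python3 - <<'E'
from h import *
s=arm.read_state();R=s["orientation"];p0=s["tool_pos"];print(p0,s["ft_force"])
H=np.array([.4893,-.183]);a0=np.arctan2(p0[1]-H[1],p0[0]-H[0])%(2*np.pi);a1=np.radians(265.6+3)
print(np.degrees(a0),np.hypot(*(p0[:2]-H)))
r0=np.hypot(*(p0[:2]-H));p=p0[:2];out=[]
for k in range(1,19):
    a=a0+(a1-a0)*k/18;r=r0+(.05-r0)*k/18;q=H+r*np.array([np.cos(a),np.sin(a)])
    d=R.T@np.append(q-p,0)*1000;d=d.round(1);out.append([d[0],d[1],0]);p=p+(R@np.array([d[0],d[1],0]))[:2]/1000
print(out)
E
```

```text
[ 0.4394 -0.1884  0.0979] [ 1.1255 -0.1304  2.4692]
186.16074591598758 0.050219101232971165
[[np.float64(-2.3), np.float64(3.3), 0], [np.float64(-2.0), np.float64(3.4), 0], [np.float64(-1.8), np.float64(3.7), 0], [np.float64(-1.4), np.float64(3.7), 0], [np.float64(-1.2), np.float64(3.8), 0], [np.float64(-0.8), np.float64(3.9), 0], [np.float64(-0.6), np.float64(4.0), 0], [np.float64(-0.2), np.float64(4.0), 0], [np.float64(0.1), np.float64(4.0), 0], [np.float64(0.5), np.float64(4.0), 0], [np.float64(0.7), np.float64(3.9), 0], [np.float64(1.1), np.float64(3.9), 0], [np.float64(1.3), np.float64(3.8), 0], [np.float64(1.7), np.float64(3.6), 0], [np.float64(1.9), np.float64(3.5), 0], [np.float64(2.3), np.float64(3.3), 0], [np.float64(2.4), np.float64(3.2), 0], [np.float64(2.8), np.float64(2.9), 0]]
```

Emit:
{"method": "jog_arm", "body": {"delta_rot": [[0, 0, 0], [0, 0, 0], [0, 0, 0], [0, 0, 0], [0, 0, 0], [0, 0, 0], [0, 0, 0], [0, 0, 0], [0, 0, 0], [0, 0, 0], [0, 0, 0], [0, 0, 0], [0, 0, 0], [0, 0, 0], [0, 0, 0], [0, 0, 0], [0, 0, 0], [0, 0, 0], [0, 0, 0], [0, 0, 0]], "translation": [[-2.3, 3.3, 0], [-2, 3.4, 0], [-1.8, 3.7, 0], [-1.4, 3.7, 0], [-1.2, 3.8, 0], [-0.8, 3.9, 0], [-0.6, 4, 0], [-0.2, 4, 0], [0.1, 4, 0], [0.5, 4, 0], [0.7, 3.9, 0], [1.1, 3.9, 0], [1.3, 3.8, 0], [1.7, 3.6, 0], [1.9, 3.5, 0], [2.3, 3.3, 0], [2.4, 3.2, 0], [2.8, 2.9, 0], [0, 0, 0], [0, 0, 0]], "grip": [-1, -1, -1, -1, -1, -1, -1, -1, -1, -1, -1, -1, -1, -1, -1, -1, -1, -1, -1, -1]}}

```text
clock: 18.97
tool_pos: [0.4867, -0.2327, 0.0971]
orientation: [[0.723, 0.691, -0.002], [0.691, -0.723, 0.0], [-0.001, -0.002, -1.0]]
ft_force: [-5.1, 1.1, 4.3]
width: 0.0127
grip_force: 15.0
```

```bash
python3 - <<'E'
from h import *
s=arm.read_state();d=s["tool_pos"][:2]-[.4893,-.183];print(s["tool_pos"],s["ft_force"],np.hypot(*d),np.degrees(np.arctan2(d[1],d[0]))%360-178.5)
S=arm.capture("side");T=arm.capture("top")
print(blobs(mask(S,350,12,box=(300,150,400,230))),blobs(mask(S,310,345,box=(300,120,400,260)),3),blobs(mask(T,310,345,box=(330,180,460,280)),4))
E
```

```text
[ 0.4867 -0.2327  0.0971] [-5.114   1.1009  4.3293] 0.04977883500844655 88.55736838450588
[((336, 191, 6, 8, 30), array([338.2, 194.6]))] [((374, 129, 5, 2, 6), array([376.2, 129.2])), ((327, 214, 7, 4, 13), array([329.6, 215.4]))] [((381, 225, 11, 8, 84), array([385.9, 228.4])), ((406, 234, 4, 3, 9), array([407.7, 235. ]))]
```

Emit:
{"method": "jog_arm", "body": {"delta_rot": [[0, 0, 0], [0, 0, 0], [0, 0, 0]], "translation": [[1, 1, 0], [1, 1, 0], [0, 0, 0]], "grip": [-1, -1, -1]}}

```text
clock: 19.32
tool_pos: [0.4876, -0.2327, 0.097]
orientation: [[0.723, 0.691, -0.007], [0.691, -0.723, 0.001], [-0.004, -0.005, -1.0]]
ft_force: [-12.9, 0.4, 8.2]
width: 0.0125
grip_force: 15.0
```

The lever is hard on its stop: about 13 N for under 1 mm of movement. I'll relax, release and lift clear.

Emit:
{"method": "jog_arm", "body": {"delta_rot": [[0, 0, 0], [0, 0, 0], [0, 0, 0], [0, 0, 0], [0, 0, 0], [0, 0, 0], [0, 0, 0], [0, 0, 0], [0, 0, 0], [0, 0, 0], [0, 0, 0], [0, 0, 0], [0, 0, 0], [0, 0, 0], [0, 0, 0], [0, 0, 0], [0, 0, 0]], "translation": [[-1, -1, 0], [0, 0, 0], [0, 0, 0], [0, 0, 0], [0, 0, 0], [0, 0, 0], [0, 0, 0], [0, 0, -6], [0, 0, -12], [0, 0, -12], [0, 0, -12], [0, 0, -12], [0, 0, -12], [0, 0, -12], [0, 0, -12], [0, 0, -12], [0, 0, -12]], "grip": [-1, -1, -0.6, -0.4, -0.2, 0, 0, 0, 0, 0, 0, 0, 0, 0, 0, 0, 0]}}

```text
clock: 20.73
tool_pos: [0.489, -0.2327, 0.2126]
orientation: [[0.723, 0.69, 0.0], [0.69, -0.723, -0.0], [0.0, 0.0, -1.0]]
ft_force: [-0.5, 1.0, -0.2]
width: 0.0459
grip_force: 0.0
```

```bash
python3 - <<'E'
from h import *
S=arm.capture("side");T=arm.capture("top");to([0,0,0])
print(blobs(mask(S,350,12,box=(300,150,400,230))),blobs(mask(T,350,12,box=(400,190,480,280))),blobs(mask(T,310,345,box=(330,180,460,280)),4))
x0,y0=295,170;a=cv2.resize(S[y0:y0+80,x0:x0+70],(390,446),interpolation=3)
b=cv2.resize(T[195:275,360:470],(410,298),interpolation=3);b=cv2.copyMakeBorder(b,0,148,0,0,0)
cv2.imwrite("pics/m6.png",np.hstack([a,b])[:,:,::-1])
E
```

```text
clk 20.8333 pos [ 0.4902 -0.2336  0.2141] w 0.04594705315086835 
 [[ 0.7234  0.6904  0.0035]
 [ 0.6905 -0.7234 -0.0028]
 [ 0.0006  0.0044 -1.    ]] 
q [-0.6673  0.0785  1.7011 -0.      1.3575  0.1414] tool mm [-193.4626 -508.336   211.77  ]
[((336, 180, 5, 19, 72), array([338.3, 189.2]))] [((446, 230, 19, 8, 101), array([453.8, 233.9])), ((466, 230, 4, 5, 13), array([467.5, 232.2]))] [((381, 225, 11, 8, 83), array([385.9, 228.4])), ((406, 234, 4, 3, 9), array([407.7, 235. ]))]
```

View pics/m6.png

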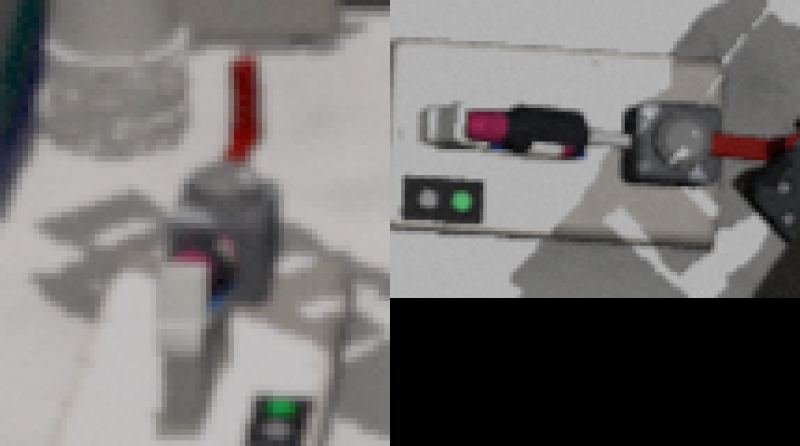

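The top view shows the bottle lying in the cradle with its magenta cap against the stop at (468,125), the pusher at its base and the red lever in line at (745,147). The gripper is clear, so I'm handing in.

```bash
python3 -c "
from rig import arm
print(arm.job_done())"
```

```text
the job is handed in; nothing more can be done
None
```

The magenta-capped bottle lies clamped in the cradle, cap uphill against the stop; the cam lever is closed onto its stop, and the job was handed in at about 21 s with the arm clear (no verdict came back).

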